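# Register tiles on the drying board and start the clockwork timer

## Robot

A 6-joint arm with a two-finger parallel gripper is mounted at the origin on the work surface. World frame = base frame: x ahead of the robot, y to its left, z up, the work surface at z = 0. Lengths are in m, angles in degrees, forces in N, time in s.
With the tool pointing down it reaches from about 0.375 to 0.75 m from the base axis. Payload 9 kg.
Tool frame: the origin (TCP) lies where the fingers leave the gripper's body, on its centre line; the fingertips stand 73 mm ahead of it and the grasp point (between the pads) lies 54 mm ahead of it (robot.tip_reach is the distance from the TCP to the fingertips, in m); z points along the fingers, y is the direction in which the jaws open and shut (so a half turn about z gives the same grasp; the last joint's range is limited). The gripper opens to 85 mm and grips with 20 to 120 N. Pads are 22 mm wide; open, the fingers measure 114 mm over their backs; the gripper's body (76 mm by 85 mm) begins 54 mm behind the grasp point. The pads swing forward as they close: fully open they stand 13 mm farther back than shut.
Start: joints at [58.287, 5.964, 5.575, 89.605, 0, 77.527], TCP at [0.198, 0.567, 0.304] pointing down, gripper open.
Joint ranges: [-171.21, 171.21], [-48.23, 106.86], [-62.78, 66.21], [-105.2, 120.99], [-86.42, 89.51], [-180, 180]. Speed limits (degrees/s): [127.2, 127.2, 147.25, 180, 180, 180].

## Interface

Orientations are given as [roll, pitch, yaw] about the fixed x, y, z axes, in that order (R = Rz(yaw) Ry(pitch) Rx(roll)).
In Python, from plant import robot gives the robot as it stands. Calls block until the motion is done:
- robot.move_pose(position, orientation): joint-space move of the TCP to a pose.
- robot.line_to(position, vel=0.15, rotation=None, guard=None): straight line of the TCP; rotation=None keeps the orientation; vel is the mean speed in m/s. With guard (N) it stops when the force on the tool has changed by that much, and returns True; else False.
- robot.goto_joints(angles): joint-space move.
- robot.set_gripper(opening): finger opening in m; the grip force is fixed at half the most; returns when the fingers have stopped.
- robot.pause(seconds).
- robot.ik(position, orientation): joint angles nearest the present ones, or None.
- robot.observe(): the state.
- robot.grab_frame(name): name is "scene" or "top"; returns the picture (384x512x3 uint8, blue, green, red); there is no depth.
- robot.get_calibration(name): a dict with "vertical_fov" (degrees; the focal length in pixels is half the picture's height over the tangent of half this angle, whatever the lens; pixels are square), "cx", "cy" (the principal point, pixels), "rvec" (rotation vector, rad) and "tvec" (3), from world to camera coordinates, as OpenCV has them. Camera axes: x right, y down, z forward; pixel columns grow to the right and rows downward; lengths in m; the calibration is good to about 2 mm. A picture is of the moment at which its call begins. get_calibration takes no time and is no camera call.
A pose or a line that the arm cannot do raises robot.IKError and nothing moves.
- robot.job_done(): hands the job in, once; it reports no verdict.
The state is a dict: "time": time; "q": joint angles; "qvel": joint speeds; "joint_torque": joint torques, N m; "tool_pos": TCP position; "tcp_rot": TCP orientation; "ft_force": force on the tool from outside, world axes, zero at the start; "torque": the same for the moment, N m; "gripper_width": finger opening in m.
Only numpy, scipy, OpenCV 4.12 (cv2) and the standard library are available. Lean on these libraries where they do the work, as an engineer would, in place of code of your own. Each camera call takes 0.05 s, during which the arm holds its last target. There are 200 camera calls.

## Task

Push every tile lying in front of the drying board up its ramp and close them up in one tight row on the deck: all touching the back fence, the first against the yellow end stop, each next one against its neighbour. Set the red timer's lever back to off, towards the robot, and wind its brass key clockwise, in repeated partial turns, until it is fully wound, and only when the tiles are in place and the timer is wound flip the lever right over again, away from the robot, to start it. Leave the jar, the cup and the plaster block alone.

Things in the scene. Friction and masses are not known exactly. Their poses are not given: they have to be found in the camera images.
- tile_a: glazed square tile, 85 x 85 x 14 mm, 0.2 kg, lying flat in front of the ramp; origin at the centre of its underside, z up, x and y along its edges. May be absent. Too wide for most grippers, but slides easily on table and board. Colour: white.
- tile_b: glazed square tile, 85 x 85 x 14 mm, 0.2 kg, lying flat in front of the ramp; origin at the centre of its underside, z up, x and y along its edges. May be absent. Too wide for most grippers, but slides easily on table and board. Colour: blue.
- tile_c: glazed square tile, 85 x 85 x 14 mm, 0.2 kg, lying flat in front of the ramp; origin at the centre of its underside, z up, x and y along its edges. May be absent. Too wide for most grippers, but slides easily on table and board. Colour: terracotta.
- board: drying board, fixed. x points up the ramp, away from the robot; y runs along the ramp. Origin at table height, below the crest (the ramp's top edge). Wooden ramp: from toe x = -34 mm, z = 0 to crest x = 0, z = 9 mm, over y = -140 to 220 mm. Plywood deck, 9 mm above the table, x = 0 to 90 mm, y = -140 to 220 mm, open at the +y end.
- corner (a point): inner corner of the deck, at deck height; axes as the board's. Aluminium back fence (face at this x, along y) and yellow end stop (face at this y, right-hand end, 80 mm long in x) meet here; both 12 mm thick, tops 27 mm above the deck. Tiles in place have centres at x = -42.5 mm and y = 42.5, 127.5, 212.5 mm from here.
- timer: red clockwork timer, fixed; box 120 (x) x 220 (y) x 60 mm high, origin at the centre of its underside, x pointing roughly away from the robot. On top: the brass key at y = +60 mm, the lever at y = -75 mm, between them (y = -15 mm) a flat white reserve dial whose black pointer goes from red (empty) to green (full) as the key is wound.
- key_grip (a point): centre of the brass key's flat bow, on the key's vertical axis, 107 mm above the table; the bow is 44 mm wide (along this point's x), 10 mm thick (along its y) and 34 mm high (from 90 to 124 mm above the table), on a thin stem. The point turns with the key.
- key (a joint): winding of the key in rad: grows clockwise seen from above, 0 empty to 8.0 at the hard stop (fully wound, about one and a quarter turns). It stays where it is left; the mainspring makes it stiffer as it winds, 0.09 to 0.15 N m.
- lever_tip (a point): centre of the black ball (18 mm across) on the lever's end, 52 mm from its pivot; the pivot is 64 mm above the table, at timer x = 0, y = -75 mm.
- lever (a joint): lever in rad: 0 = off, leaning 0.5 rad from upright towards the timer's -x side (the robot's side); 1.0 = on, leaning 0.5 rad to +x. Light (about 1 N at the ball); stays where it is left.
- glaze_jar: amber jar, 68 mm across, 100 mm high, bystander; origin at the centre of its underside.
- water_cup: white cup, 80 mm across, 90 mm high, bystander; origin at the centre of its underside.
- plaster_block: off-white plaster block, 90 x 60 x 50 mm, bystander; origin at the centre of its underside.
There are look-alikes about, which are no part of the job. There is more than one size of the tile_c; the job needs the middle-sized.

How it is judged (in metres and radians):
On the way, in this order (a step that is already met when the one before it is completed fails the run):
1. all tiles in one tight row against fence and end stop and the key fully wound, with the lever back at off (x of tile_a in the frame of corner between -0.047 and -0.0385 m and z of tile_a in the frame of corner between -0.004 and 0.004 m and (angle between the x axis of tile_a and the x axis of board, either way round below 0.06 rad or angle between the x axis of tile_a and the y axis of board, either way round below 0.06 rad) and (y of tile_a in the frame of corner between 0.0385 and 0.047 m or (y of tile_a in the frame of corner between 0.1235 and 0.1345 m and (y of tile_b in the frame of corner between 0.0385 and 0.047 m or y of tile_c in the frame of corner between 0.0385 and 0.047 m)) or (y of tile_a in the frame of corner between 0.2085 and 0.222 m and (y of tile_b in the frame of corner between 0.1235 and 0.1345 m or y of tile_c in the frame of corner between 0.1235 and 0.1345 m))) and x of tile_b in the frame of corner between -0.047 and -0.0385 m and z of tile_b in the frame of corner between -0.004 and 0.004 m and (angle between the x axis of tile_b and the x axis of board, either way round below 0.06 rad or angle between the x axis of tile_b and the y axis of board, either way round below 0.06 rad) and (y of tile_b in the frame of corner between 0.0385 and 0.047 m or (y of tile_b in the frame of corner between 0.1235 and 0.1345 m and (y of tile_a in the frame of corner between 0.0385 and 0.047 m or y of tile_c in the frame of corner between 0.0385 and 0.047 m)) or (y of tile_b in the frame of corner between 0.2085 and 0.222 m and (y of tile_a in the frame of corner between 0.1235 and 0.1345 m or y of tile_c in the frame of corner between 0.1235 and 0.1345 m))) and x of tile_c in the frame of corner between -0.047 and -0.0385 m and z of tile_c in the frame of corner between -0.004 and 0.004 m and (angle between the x axis of tile_c and the x axis of board, either way round below 0.06 rad or angle between the x axis of tile_c and the y axis of board, either way round below 0.06 rad) and (y of tile_c in the frame of corner between 0.0385 and 0.047 m or (y of tile_c in the frame of corner between 0.1235 and 0.1345 m and (y of tile_a in the frame of corner between 0.0385 and 0.047 m or y of tile_b in the frame of corner between 0.0385 and 0.047 m)) or (y of tile_c in the frame of corner between 0.2085 and 0.222 m and (y of tile_a in the frame of corner between 0.1235 and 0.1345 m or y of tile_b in the frame of corner between 0.1235 and 0.1345 m))) and value of joint key above 7.7 rad and value of joint lever below 0.3 rad), for 0.2 s.
2. the lever flipped over to on (value of joint lever above 0.85 rad), for 0.2 s.
At the end, for the whole second after the job is handed in: every tile lies flat, at rest on the deck, square within 0.06 rad, within 4 mm of the back fence, in one row from the end stop (first within 4 mm of it, then gaps under 3 mm or so: centres at 42.5, 127.5, 212.5 mm, at most +4.5, +7, +9.5 mm); key beyond 7.7 rad; lever beyond 0.85 rad (x of tile_a in the frame of corner between -0.047 and -0.0385 m and z of tile_a in the frame of corner between -0.004 and 0.004 m and (angle between the x axis of tile_a and the x axis of board, either way round below 0.06 rad or angle between the x axis of tile_a and the y axis of board, either way round below 0.06 rad) and (y of tile_a in the frame of corner between 0.0385 and 0.047 m or (y of tile_a in the frame of corner between 0.1235 and 0.1345 m and (y of tile_b in the frame of corner between 0.0385 and 0.047 m or y of tile_c in the frame of corner between 0.0385 and 0.047 m)) or (y of tile_a in the frame of corner between 0.2085 and 0.222 m and (y of tile_b in the frame of corner between 0.1235 and 0.1345 m or y of tile_c in the frame of corner between 0.1235 and 0.1345 m))) and x of tile_b in the frame of corner between -0.047 and -0.0385 m and z of tile_b in the frame of corner between -0.004 and 0.004 m and (angle between the x axis of tile_b and the x axis of board, either way round below 0.06 rad or angle between the x axis of tile_b and the y axis of board, either way round below 0.06 rad) and (y of tile_b in the frame of corner between 0.0385 and 0.047 m or (y of tile_b in the frame of corner between 0.1235 and 0.1345 m and (y of tile_a in the frame of corner between 0.0385 and 0.047 m or y of tile_c in the frame of corner between 0.0385 and 0.047 m)) or (y of tile_b in the frame of corner between 0.2085 and 0.222 m and (y of tile_a in the frame of corner between 0.1235 and 0.1345 m or y of tile_c in the frame of corner between 0.1235 and 0.1345 m))) and x of tile_c in the frame of corner between -0.047 and -0.0385 m and z of tile_c in the frame of corner between -0.004 and 0.004 m and (angle between the x axis of tile_c and the x axis of board, either way round below 0.06 rad or angle between the x axis of tile_c and the y axis of board, either way round below 0.06 rad) and (y of tile_c in the frame of corner between 0.0385 and 0.047 m or (y of tile_c in the frame of corner between 0.1235 and 0.1345 m and (y of tile_a in the frame of corner between 0.0385 and 0.047 m or y of tile_b in the frame of corner between 0.0385 and 0.047 m)) or (y of tile_c in the frame of corner between 0.2085 and 0.222 m and (y of tile_a in the frame of corner between 0.1235 and 0.1345 m or y of tile_b in the frame of corner between 0.1235 and 0.1345 m))) and value of joint key above 7.7 rad and value of joint lever above 0.85 rad and linear speed of each of tile_a, tile_b, tile_c below 0.01 m/s); the robot touches nothing.
It fails at once if glaze jar moved more than 3 cm or tipped (distance of glaze_jar from where it was at the start of the episode above 0.03 m or angle between glaze_jar's own z axis and vertical above 0.4 rad).
It fails at once if water cup moved more than 3 cm or tipped (distance of water_cup from where it was at the start of the episode above 0.03 m or angle between water_cup's own z axis and vertical above 0.4 rad).
It fails at once if plaster block moved more than 3 cm or tipped (distance of plaster_block from where it was at the start of the episode above 0.03 m or angle between plaster_block's own z axis and vertical above 0.4 rad).
Of tile_a, tile_b, tile_c only 2 to 3 are there at a start; the rules pass over those that are not, and their reading is None.
At some moment in a run one of tile_a, tile_b, tile_c may be knocked a few centimetres aside while the robot is not near it.
Once in a run the grip may slacken for a moment while it holds something.
It also fails if it takes over 208 s, if anything falls off the work surface, if the arm or the gripper's body presses on something with over 40 N, if the wrist force passes 120 N, or if a joint passes its speed limit or range.

## Working session

There is one attempt and no reset: what is moved stays moved. The work goes in short steps, each a Python script; the robot and the scene stay as the last script left them, time stands still between calls to the robot, and variables do not carry over. Pictures are saved under pics/ and viewed, about 12 in all and at most 16, crops included, and the job is handed in when it is done.

```bash
ls; mkdir -p pics
python3 - <<'E'
from plant import robot
import cv2,numpy as np
for n in("scene","top"):
    im=robot.grab_frame(n); cv2.imwrite(f"pics/{n}0.png",im)
    c=robot.get_calibration(n); R=cv2.Rodrigues(np.array(c['rvec'],float))[0]; print(n,c,'pos',-R.T@np.array(c['tvec']))
s=robot.observe(); print(s, robot.tip_reach)
E
```

```text
pics
scene {'vertical_fov': 44.10917010885449, 'cx': 246.3267376285801, 'cy': 195.6648298874186, 'rvec': array([ 1.8502962 ,  1.37783702, -0.672002  ]), 'tvec': array([-0.10162723, -0.27171762,  1.89646165])} pos [ 1.6298315  -0.40268041  0.92855969]
top {'vertical_fov': 54.03466559364795, 'cx': 259.19214593479677, 'cy': 198.89364359615945, 'rvec': array([ 2.1032536 , -2.08119972,  0.25207128]), 'tvec': array([-0.06870888,  0.58943867,  0.9479415 ])} pos [ 0.34617989 -0.0656577   1.06141438]
{'time': 0.1, 'q': array([ 5.82862222e+01,  5.99720312e+00,  5.53422304e+00,  8.96052608e+01,
       -2.13858385e-03,  7.75286829e+01]), 'qvel': array([-0.01954092,  0.00992771,  0.15011549, -0.0165805 , -0.01331335,
       -0.06480511]), 'joint_torque': array([ 6.00943866e-03, -5.58210504e+01,  5.04717207e+01,  1.31428801e-02,
       -2.29538255e-04,  7.98694316e-06]), 'tool_pos': array([0.19760994, 0.56630894, 0.30320555]), 'tcp_rot': array([-1.79932908e+02, -1.26485400e-02,  1.60757533e+02]), 'ft_force': array([-0.11254913, -0.04382555, -0.87472156]), 'torque': array([-0.08193445, -0.01828732, -0.00226022]), 'gripper_width': 0.08540369333004222} 0.0726
```

View pics/scene0.png

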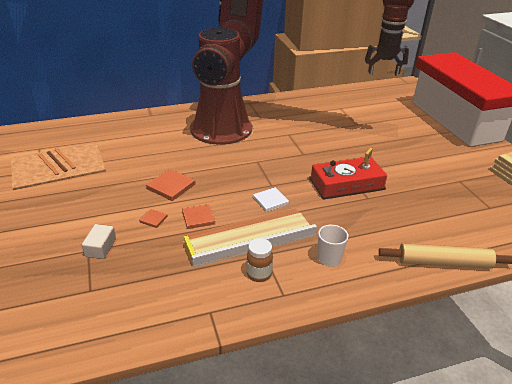

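View pics/top0.png

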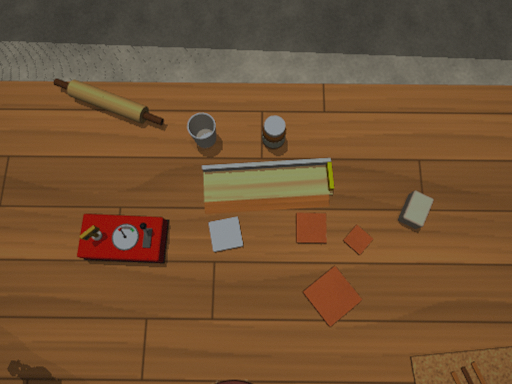

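Scene view: white tile, three terracotta tiles (the middle-sized one at about (198,216)) and no blue tile; jar and cup stand behind the fence. Top view: white tile (226,234), middle tile (311,228), end stop (331,176), timer (124,238) with the key at (88,232) and the lever ball at (143,226), leaning away (on).

```bash
cat > h.py <<'E'
from plant import robot
import cv2,numpy as np
def cal(n):
    c=robot.get_calibration(n);R=cv2.Rodrigues(np.array(c['rvec'],float))[0]
    f=192/np.tan(np.radians(c['vertical_fov']/2));K=np.array([[f,0,c['cx']],[0,f,c['cy']],[0,0,1]])
    return K,R,np.array(c['tvec'],float)
def px2w(n,uv,z):
    K,R,t=cal(n);uv=np.atleast_2d(np.array(uv,float))
    d=(R.T@np.linalg.inv(K)@np.c_[uv,np.ones(len(uv))].T).T;o=-R.T@t
    return o+d*((z-o[2])/d[:,2])[:,None]
def w2px(n,p):
    K,R,t=cal(n);return cv2.projectPoints(np.atleast_2d(np.array(p,float)),R,t,K,None)[0][:,0]
def blobs(im,lo,hi,amin=60):
    m=cv2.inRange(cv2.cvtColor(im,cv2.COLOR_BGR2HSV),np.array(lo),np.array(hi))
    cs=cv2.findContours(m,cv2.RETR_EXTERNAL,cv2.CHAIN_APPROX_NONE)[0]
    return [c for c in cs if cv2.contourArea(c)>amin]
def rectw(c,z,n="top"):
    p=px2w(n,c[:,0,:],z)[:,:2].astype(np.float32);(x,y),(w,h),a=cv2.minAreaRect(p*1000)
    return round(x/1000,4),round(y/1000,4),round(w),round(h),round(a,1)
E
python3 - <<'E'
from h import *
im=cv2.imread('pics/top0.png');hsv=cv2.cvtColor(im,cv2.COLOR_BGR2HSV)
for p in [(226,234),(311,228),(331,176),(265,188),(265,165),(265,202),(100,250),(88,232),(143,226),(300,260)]:print(p,hsv[p[1],p[0]])
for nm,lo,hi,z in [('yellow',(25,200,120),(33,255,255),.036),('red',(0,240,120),(3,255,255),.06),('white',(90,0,130),(130,60,255),.014),('terra',(3,195,120),(7,235,255),.014),('wood',(22,80,120),(32,190,255),.009)]:
  for c in blobs(im,lo,hi): print(nm,cv2.boundingRect(c),rectw(c,z))
big=cv2.resize(im[150:260,190:345],None,fx=5,fy=5,interpolation=cv2.INTER_CUBIC);cv2.imwrite('pics/b.png',big)
big=cv2.resize(im[205:270,72:176],None,fx=7,fy=7,interpolation=cv2.INTER_CUBIC);cv2.imwrite('pics/t.png',big)
E
```

```text
(226, 234) [100  15 149]
(311, 228) [  9 188 138]
(331, 176) [ 31 238 148]
(265, 188) [ 27  97 139]
(265, 165) [ 90  10 103]
(265, 202) [ 13 185 135]
(100, 250) [  3 237 142]
(88, 232) [ 22 197 132]
(143, 226) [90  9 29]
(300, 260) [ 15 165 141]
yellow (328, 162, 6, 26) (0.6729, -0.2646, 75, 11, 4.0)
white (113, 229, 24, 20) (0.4866, 0.3128, 54, 64, 5.1)
white (209, 217, 34, 34) (0.5039, 0.0313, 82, 82, 11.7)
white (265, 116, 20, 19) (0.8341, -0.106, 59, 57, 0.4)
wood (203, 167, 130, 35) (0.654, -0.0845, 88, 371, 4.1)
wood (69, 81, 74, 32) (0.9255, 0.4185, 249, 23, 69.7)
```

View pics/b.png

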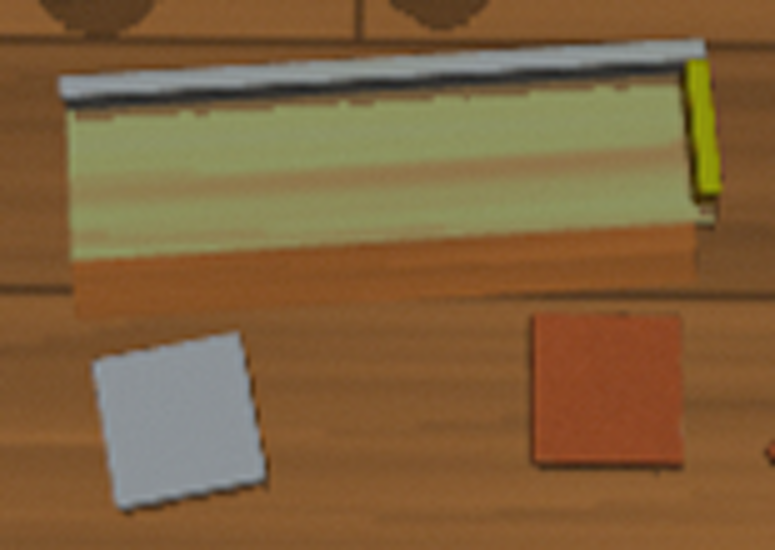

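View pics/t.png

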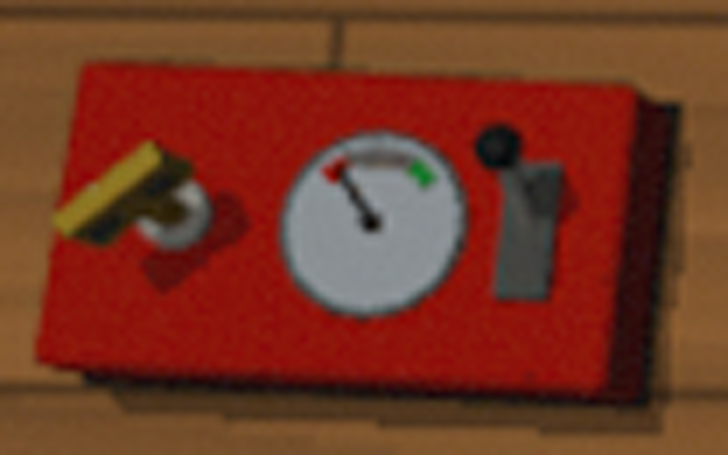

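Run:
```python
from h import *
im=cv2.imread('pics/top0.png')
for nm,lo,hi,z in [('red',(0,220,100),(5,255,255),.06),('terra',(6,180,110),(11,255,255),.014),('white',(90,0,120),(130,60,255),.014)]:
  for c in blobs(im,lo,hi): print(nm,cv2.boundingRect(c),rectw(c,z))
def B(p):return np.array(p,float)/5+[190,150]-.4
def T(p):return np.array(p,float)/7+[72,205]-.43
ang=lambda a,b:np.degrees(np.arctan2(*(a-b)[1::-1]))
f=px2w('top',B([(62,102),(690,60)]),.036);y=px2w('top',B([(687,65),(697,193)]),.036);d=px2w('top',B([(72,260),(693,225)]),.009)
print('fence',f,ang(f[0],f[1])-90,'yel',y,ang(y[0],y[1]),'crest',d,ang(d[0],d[1])-90)
r=px2w('top',T([(82,62),(637,88),(610,393),(35,362)]),.06);print('timer',r,r.mean(0),ang(r[0],r[1])-90,ang(r[0],r[3]),ang(r[1],r[2]))
k=px2w('top',T([(50,216),(157,143),(170,158+10)]),.124);print('key',k,k[:2].mean(0),ang(k[0],k[1]))
k=px2w('top',T([(497,147)]),.064+.052*np.cos(.5));print('ball',k)
```

```text
red (77, 214, 86, 47) (0.4857, 0.3087, 215, 116, 87.9)
terra (304, 267, 58, 59) (0.3392, -0.2618, 114, 114, 38.4)
terra (344, 225, 29, 29) (0.4919, -0.3388, 60, 59, 47.3)
terra (297, 213, 30, 30) (0.524, -0.21, 81, 82, 89.2)
white (113, 225, 25, 24) (0.4923, 0.3122, 65, 67, 0.6)
white (209, 217, 34, 34) (0.504, 0.0313, 82, 83, 11.7)
white (265, 116, 20, 19) (0.8341, -0.106, 59, 57, 0.4)
fence [[ 0.68225587  0.10203282  0.036     ]
 [ 0.71135586 -0.25784199  0.036     ]] 4.62296025080397 yel [[ 0.70830404 -0.25601902  0.036     ]
 [ 0.63205759 -0.25918936  0.036     ]] 2.381003054461189 crest [[ 0.59587485  0.09622366  0.009     ]
 [ 0.62039318 -0.26132989  0.009     ]] 3.92277163124011
timer [[0.54735577 0.41451033 0.06      ]
 [0.53936229 0.1985651  0.06      ]
 [0.42257602 0.20031219 0.06      ]
 [0.43185145 0.41810842 0.06      ]] [0.48528638 0.30787401 0.06      ] -2.1199049110319805 -1.7842506524502764 -0.857066158420878
key [[0.47822619 0.38839303 0.124     ]
 [0.50504999 0.35315483 0.124     ]
 [0.49601111 0.34742963 0.124     ]] [0.49163809 0.37077393 0.124     ] 127.2788883312254
ball [[0.50731226 0.23507563 0.10963429]]
```

Crops: fence and end stop edges, white tile turned about 12°, terracotta tile nearly square to the world; the dial's pointer is on red and the lever is on. First the lever to off, and triangulate the key from both views.

```bash
cat >> h.py <<'E'
def R2(d):a=np.radians(d);return np.array([[np.cos(a),-np.sin(a)],[np.sin(a),np.cos(a)]])
TC,TY=np.array([.4855,.308]),-1.9
CC,BY=np.array([.710,-.257]),4.2
tim=lambda x,y:TC+R2(TY)@[x,y]
cor=lambda x,y:CC+R2(BY)@[x,y]
P=lambda xy,z:[xy[0],xy[1],z]
ft=lambda:np.round(np.r_[robot.observe()['ft_force'],robot.observe()['torque']],2)
E
python3 - <<'E'
from h import *
cs={}
for n in('top','scene'):
    im=cv2.imread(f'pics/{n}0.png')
    for c in blobs(im,(17,150,60),(28,255,255),15):
        b=cv2.boundingRect(c)
        if (n=='top' and 75<b[0]<110 and 215<b[1]<250) or (n=='scene' and 345<b[0]<385 and 140<b[1]<175): print(n,b,cv2.contourArea(c));m=cv2.moments(c);cs[n]=(m['m10']/m['m00'],m['m01']/m['m00'])
print(cs)
if len(cs)==2:
    Pm={n:cal(n)[0]@np.c_[cal(n)[1],cal(n)[2]] for n in cs}
    X=cv2.triangulatePoints(Pm['top'],Pm['scene'],np.array(cs['top']).reshape(2,1),np.array(cs['scene']).reshape(2,1));print('key',(X[:3]/X[3]).T)
print('pred',tim(0,.06),tim(.025,-.075))
robot.set_gripper(0)
robot.move_pose(P(tim(.06,-.075),.25),[180,0,TY])
robot.line_to(P(tim(.06,-.075),.169),vel=.2)
print(robot.line_to(P(tim(-.004,-.075),.169),vel=.06,guard=8),robot.observe()['tool_pos'],ft())
robot.line_to(P(tim(.03,-.075),.169),vel=.2)
robot.line_to(P(tim(.03,-.075),.25),vel=.2)
robot.set_gripper(.05)
robot.move_pose(P(tim(.0,.06),.25),[180,0,TY])
print(robot.observe()['time'],robot.observe()['q'])
cv2.imwrite('pics/s1.png',robot.grab_frame('scene')[130:210,290:410].repeat(5,0).repeat(5,1))
E
```

```text
top (79, 225, 16, 14) 54.5
{'top': (86.90519877675841, 231.89296636085626)}
pred [0.48748931 0.36796701] [0.50799962 0.23221235]
False [0.47909132 0.23313842 0.16894469] [ 0.54  0.9   0.58  0.09 -0.06 -0.01]
8.2167 [ 2.48582416e+01  7.63888194e+00  1.75162435e+00  8.41305707e+01
 -1.48924378e-02 -1.53320011e+02]
```

View pics/s1.png

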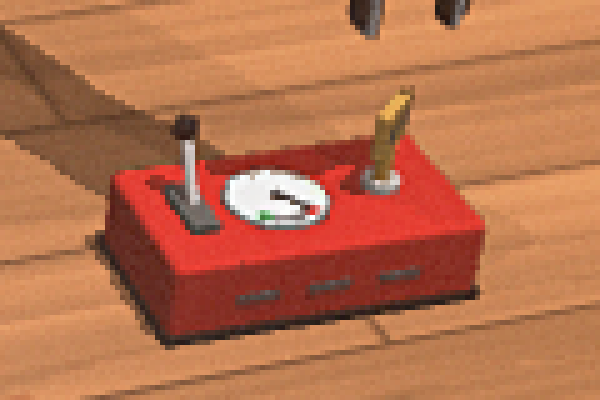

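Run:
```python
from h import *
s=robot.observe();print(s['time'],s['q'],s['tool_pos'],s['tcp_rot'],s['gripper_width'])
for l in(-.5,-.25,0,.5):
    xy=tim(.052*np.sin(l),-.075);print(l,(w2px('scene',P(xy,.064+.052*np.cos(l)))-[290,130])*5)
print('pivot',(w2px('scene',P(tim(0,-.075),.064))-[290,130])*5,'key',(w2px('scene',[P(tim(0,.06),.124),P(tim(0,.06),.09)])-[290,130])*5)
```

```text
8.2667 [ 2.47778027e+01  7.60518586e+00  1.72599859e+00  8.41343059e+01
 -1.82289920e-02 -1.53327791e+02] [0.48755728 0.3677138  0.24990757] [ 1.79977654e+02  3.87465626e-03 -1.89440452e+00] 0.05013651004532309
-0.5 [[177.74992272 123.79360754]]
-0.25 [[185.86062024 127.24538662]]
0 [[194.02307282 135.55819998]]
0.5 [[208.36741422 164.65362094]]
pivot [[184.73642022 203.0166397 ]] key [[388.39476186  97.97180234]
 [379.81782385 142.19918378]]
```

Lever ball at (185,126) in the crop, which matches leaning towards the robot (off). Arm is clear above the key. Next: grip the key and check the lateral forces.

Run:
```python
from h import *
K=np.array([.4905,.3705])
robot.move_pose(P(K,.25),[180,0,-53]);print(robot.observe()['q'].round(1))
print(robot.line_to(P(K,.161),vel=.12,guard=10)); f0=ft()
robot.set_gripper(0.0)
s=robot.observe();print(s['gripper_width'],ft()-f0,s['tcp_rot'].round(1))
q=s['q'].copy();q[5]+=15;robot.goto_joints(q);robot.pause(.2)
s=robot.observe();print(s['gripper_width'],ft()-f0,s['tcp_rot'].round(1),s['q'].round(2),s['time'])
cv2.imwrite('pics/k1.png',np.hstack([robot.grab_frame('scene')[120:200,290:410].repeat(3,0).repeat(3,1),robot.grab_frame('top')[200:280,65:185].repeat(3,0).repeat(3,1)]))
```

```text
[  24.8    8.3    2.5   84.2   -0.  -102.2]
False
0.009027199445034237 [-8.01 -6.66  9.02 -1.18  1.53  0.14] [179.9  -0.  -53. ]
0.009445893574510344 [-4.81 -3.61  2.46 -0.64  0.83 -0.01] [ 1.798e+02 -1.000e-01 -6.780e+01] [ 2.490e+01  9.710e+00 -5.170e+00  7.535e+01 -7.000e-02 -8.727e+01] 11.0167
```

View pics/k1.png

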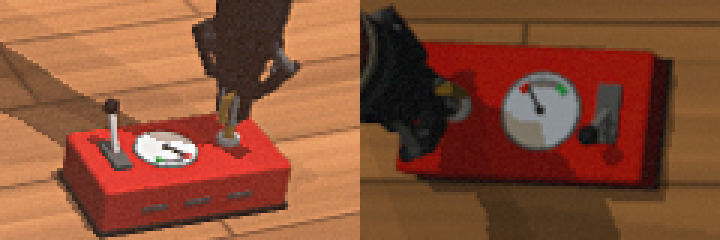

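Key is between the pads (width 9–10 mm), lever clearly off. Null the lateral force, then wind.

Run:
```python
from h import *
for i in range(3):
    p=robot.observe()['tool_pos'].copy();f=ft()
    print(p.round(4),f,robot.observe()['gripper_width'])
    d=np.clip(f[:2]*.0003,-.002,.002)
    robot.line_to([p[0]+d[0],p[1]+d[1],p[2]],vel=.02);robot.pause(.15)
print(ft())
for k in range(4):
    q=robot.observe()['q'].copy();q[5]+=30;robot.goto_joints(q);robot.pause(.1)
    s=robot.observe();print(s['q'][5].round(1),s['gripper_width'].round(4),ft(),s['tool_pos'].round(4),s['time'].round(1))
cv2.imwrite('pics/k2.png',robot.grab_frame('top')[200:280,65:185].repeat(4,0).repeat(4,1))
```

```text
[0.4889 0.3696 0.1617] [-5.46 -3.77  2.88 -0.69  0.85 -0.06] 0.008936061699915452
[0.4885 0.3691 0.1618] [ 7.01  3.95 -6.69  0.96 -1.4   0.07] 0.009335355763185744
[0.4891 0.3696 0.1618] [-8.81 -5.78  5.34 -1.19  1.65  0.06] 0.00901310732184824
[ 8.77  8.52 -8.61  1.65 -1.57  0.06]Traceback (most recent call last):
  File "<stdin>", line 10, in <module>
AttributeError: 'float' object has no attribute 'round'
```

```bash
cat >> h.py <<'E'
KP=[.4888,.3694,.161]
def wind(to,step=30):
    """turn gripped key by q6 up to `to`; stop on torque; returns True if stop felt"""
    q6=robot.observe()['q'][5]; q0=np.array(robot.ik(KP,robot.observe()['tcp_rot']*[0,0,1]+[180,0,0]))
    while q6<to-.5:
        q6=min(q6+step,to);q=q0.copy();q[5]=q6;robot.goto_joints(q);robot.pause(.1)
        s=robot.observe();print(round(q6,1),round(s['q'][5],1),round(s['gripper_width'],4),ft(),round(s['time'],1))
        if abs(s['torque'][2])>.5:return True
    return False
def regrip(back=180):
    q=np.array(robot.observe()['q']);robot.set_gripper(.07);q[5]-=back;robot.goto_joints(q);robot.set_gripper(0)
    s=robot.observe();print('regrip',round(s['q'][5],1),round(s['gripper_width'],4),ft(),round(s['time'],1))
E
python3 - <<'E'
from h import *
print(robot.observe()['q'].round(1),robot.observe()['tool_pos'])
wind(165)
cv2.imwrite('pics/k2.png',robot.grab_frame('top')[200:280,65:185].repeat(4,0).repeat(4,1))
E
```

```text
[ 24.9   9.2  -5.8  75.1   0.1 -57.4] [0.48728855 0.36897297 0.16178784]
-27.4 -27.5 0.0092 [-17.82  -1.61  13.52  -0.31   3.42  -0.06] 13.9
2.6 2.5 0.0093 [-2.300e+01  3.820e+00  1.405e+01  8.400e-01  4.210e+00 -2.000e-02] 14.6
32.6 32.5 0.0092 [-2.261e+01  1.253e+01  1.099e+01  2.300e+00  4.180e+00 -1.000e-02] 15.2
62.6 62.5 0.0097 [-17.9   21.08   6.54   3.88   3.43  -0.03] 15.9
92.6 92.5 0.0091 [-11.42  26.59   1.29   4.91   2.15  -0.03] 16.6
122.6 122.5 0.0093 [-3.53 28.68 -3.84  5.27  0.66 -0.09] 17.2
152.6 152.5 0.009 [ 3.34 26.8  -6.23  4.79 -0.66 -0.06] 17.9
165 164.9 0.0091 [ 4.93 24.82 -7.11  4.41 -1.05 -0.1 ] 18.3
```

View pics/k2.png

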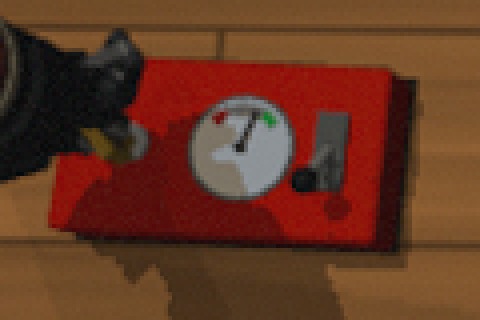

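Pointer is well past half way, with no slip. Continue.

Run:
```python
from h import *
regrip(180)
st=wind(172,31)
if not st:
    regrip(180); st=wind(60,10)
print(st)
cv2.imwrite('pics/k3.png',robot.grab_frame('top')[200:280,65:185].repeat(4,0).repeat(4,1))
```

```text
regrip -15.1 0.009 [-1.54  2.21  2.39  0.25  0.32  0.08] 22.2
15.9 15.9 0.0094 [ 5.35 16.09 -3.47  3.15 -1.22 -0.07] 22.9
46.9 46.9 0.0092 [ 4.01  8.76 -0.61  1.54 -0.95 -0.05] 23.6
77.9 77.8 0.0088 [-2.34  2.73  5.73  0.19  0.12 -0.03] 24.2
108.9 108.8 0.0089 [-8.69 -0.23 11.29 -0.56  1.58 -0.05] 24.9
139.9 139.4 0.0092 [-10.57  -5.57  15.25  -1.37   2.23   5.58] 25.6
True
```

View pics/k3.png

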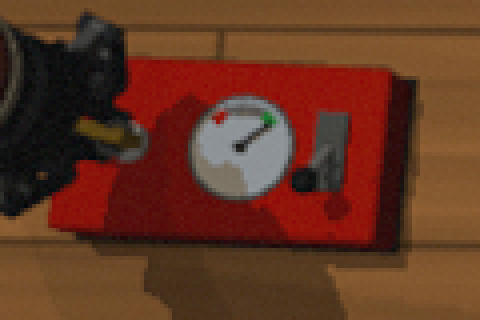

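Torque jumped to 5.6 N m and the pointer is at green: the key is at its stop. Now release, look at the tiles and push the terracotta one.

```bash
cat >> h.py <<'E'
def tile(im,nm):
    lo,hi=((6,180,110),(11,255,255)) if nm=='c' else ((90,0,120),(130,60,255))
    best=[]
    for c in blobs(im,lo,hi,300):
        for z in(.014,.023):
            r=rectw(c,z)
            if 76<r[2]<90 and 76<r[3]<90:
                a=(r[4]+45)%90-45;l=R2(-BY)@(np.array(r[:2])-CC);best.append((z,r[:2],a,l.round(4)))
    return best
UP=[180,0,BY]
def up(y,x0,zc):
    """push a tile up the ramp along corner-frame line y, from face x0; zc = TCP height for tips on table"""
    L=lambda f,z:P(cor(f-.011,y),zc+z)
    robot.line_to(L(-.127,.004),vel=.1)
    robot.line_to(L(-.093,.0125),vel=.08)
    r=robot.line_to(L(-.080,.0135),vel=.04,guard=8)
    print('up',r,(R2(-BY)@(robot.observe()['tool_pos'][:2]-CC)).round(4),ft())
E
python3 - <<'E'
from h import *
robot.set_gripper(.06);robot.line_to(KP[:2]+[.26],vel=.2)
robot.move_pose([.5,.1,.26],UP)
robot.set_gripper(.045)
robot.move_pose(P(cor(-.29,.0605),.2),UP)
im=robot.grab_frame('top');cv2.imwrite('pics/tt.png',im);t=tile(im,'a');print(t,tile(im,'c'))
print(robot.line_to(P(cor(-.265,.0605),.1),vel=.2))
print(robot.line_to(P(cor(-.265,.0605),.065),vel=.02,guard=4),robot.observe()['tool_pos'],robot.observe()['time'],robot.observe()['q'].round(1))
E
```

```text
[(0.014, (0.5035, 0.0313), 11.700000000000003, array([-0.1848,  0.3026])), (0.023, (0.5022, 0.0304), 11.700000000000003, array([-0.1862,  0.3018]))] [(0.014, (0.5234, -0.2097), 0.6000000000000014, array([-0.1826,  0.0608])), (0.023, (0.5219, -0.2084), 0.6000000000000014, array([-0.184 ,  0.0622]))]
False
True [ 0.44123645 -0.21604664  0.07042386] 31.4917 [-41.4  -7.6 -32.5  65.1  -0.  134.4]
```

Run:
```python
from h import *
zc=.0705
robot.line_to(P(cor(-.265,.0605),zc+.004),vel=.1)
up(.0605,-.25,zc)
robot.line_to(P(cor(-.16,.0605),zc+.02),vel=.2);robot.line_to(P(cor(-.16,.0605),.2),vel=.25)
# tile a
robot.move_pose(P(cor(-.29,.3026),.2),UP)
im=robot.grab_frame('top');print(tile(im,'a'),tile(im,'c'))
cv2.imwrite('pics/t1.png',im[140:270,190:350].repeat(4,0).repeat(4,1));print(robot.observe()['time'])
```

```text
up True [-0.0944  0.0609] [ 0.48  0.57 -0.24 -0.02  0.01  0.01]
[] [(0.014, (0.6669, -0.1953), 4.299999999999997, array([-0.0385,  0.0647])), (0.023, (0.6642, -0.1942), 4.299999999999997, array([-0.0411,  0.066 ]))]
36.2583
```

View pics/t1.png

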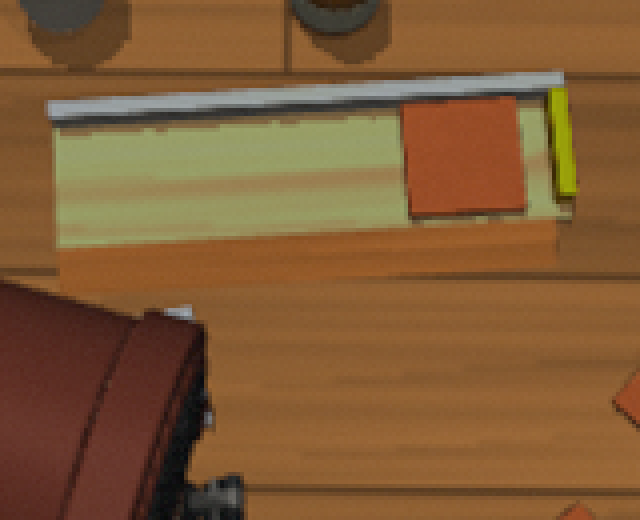

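Terracotta tile is square against the fence, about 20 mm from the stop. Push the white one up, then close the row with one lateral push of both.

Run:
```python
from h import *
zc=.0705
robot.line_to(P(cor(-.268,.3026),.1),vel=.2)
robot.line_to(P(cor(-.268,.3026),zc+.004),vel=.06)
up(.3026,-.25,zc)
robot.line_to(P(cor(-.16,.3026),zc+.02),vel=.2);robot.line_to(P(cor(-.16,.3026),.18),vel=.25)
LT=[180,0,BY+90]
robot.move_pose(P(cor(-.0425,.395),.18),LT)
im=robot.grab_frame('top');cv2.imwrite('pics/tb.png',im);print(tile(im,'a'),tile(im,'c'),robot.observe()['q'].round(1))
robot.set_gripper(.036)
robot.line_to(P(cor(-.044,.385),zc+.013),vel=.12)
robot.line_to(P(cor(-.044,.21),zc+.013),vel=.1)
r=robot.line_to(P(cor(-.044,.165),zc+.013),vel=.04,guard=8)
print('lat',r,(R2(-BY)@(robot.observe()['tool_pos'][:2]-CC)).round(4),ft())
robot.line_to(P(cor(-.044,.22),zc+.013),vel=.15);robot.line_to(P(cor(-.044,.22),.18),vel=.25)
robot.move_pose(P(cor(-.2,.25),.25),UP)
im=robot.grab_frame('top');print(tile(im,'a'),tile(im,'c'))
cv2.imwrite('pics/t2.png',im[140:270,190:350].repeat(4,0).repeat(4,1));print(robot.observe()['time'])
```

```text
up True [-0.0945  0.3029] [-0.75 -0.03  0.77  0.01  0.08 -0.  ]
[(0.014, (0.6496, 0.0362), 3.8999999999999986, array([-0.0388,  0.2968])), (0.023, (0.6469, 0.0353), 3.8999999999999986, array([-0.0415,  0.2961]))] [(0.014, (0.6661, -0.1951), 4.0, array([-0.0392,  0.0649])), (0.023, (0.6634, -0.194), 4.0, array([-0.0419,  0.0662]))] [ 0.4 15.8  3.6 77.9 -0.  86.2]
lat True [-0.0443  0.1839] [ 0.84  2.83  2.1   0.59 -0.08 -0.  ]
[(0.014, (0.6619, -0.1335), 0.6000000000000014, array([-0.0389,  0.1267])), (0.023, (0.6592, -0.1329), 0.6000000000000014, array([-0.0416,  0.1275]))] [(0.014, (0.6681, -0.2175), 4.200000000000003, array([-0.0389,  0.0425])), (0.023, (0.6653, -0.2162), 4.200000000000003, array([-0.0416,  0.044 ]))]
48.3
```

View pics/t2.png

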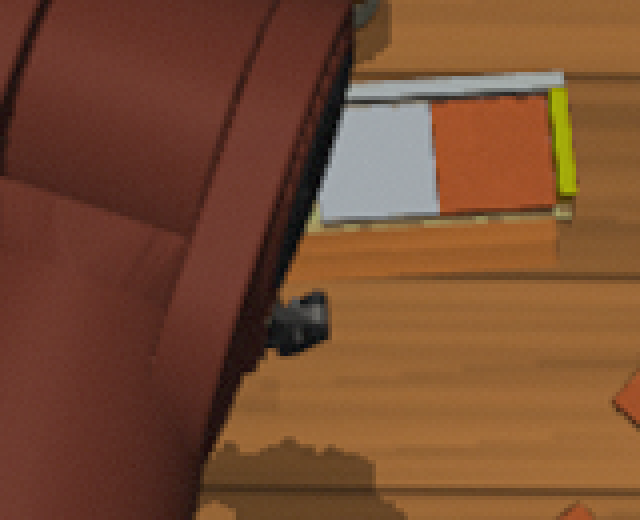

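Both tiles are in a tight row at the stop (white partly hidden by the arm). Move to the lever's near side and check everything unobstructed before flipping.

Run:
```python
from h import *
robot.set_gripper(0)
robot.move_pose(P(tim(-.062,-.073),.25),[180,0,TY])
robot.pause(.3)
im=robot.grab_frame('top');print(tile(im,'a'),tile(im,'c'),robot.observe()['time'])
a=im[140:270,190:350].repeat(3,0).repeat(3,1);b=im[200:280,65:165].repeat(3,0).repeat(3,1);b=cv2.copyMakeBorder(b,0,a.shape[0]-b.shape[0],0,0,0)
cv2.imwrite('pics/v.png',np.hstack([a,b]))
```

```text
[(0.014, (0.663, -0.1319), 4.200000000000003, array([-0.0377,  0.1282])), (0.023, (0.6603, -0.1313), 4.200000000000003, array([-0.0404,  0.129 ]))] [(0.014, (0.6689, -0.2175), 4.100000000000001, array([-0.0381,  0.0424])), (0.023, (0.6661, -0.2162), 4.100000000000001, array([-0.0408,  0.0439]))] 53.7083
```

View pics/v.png

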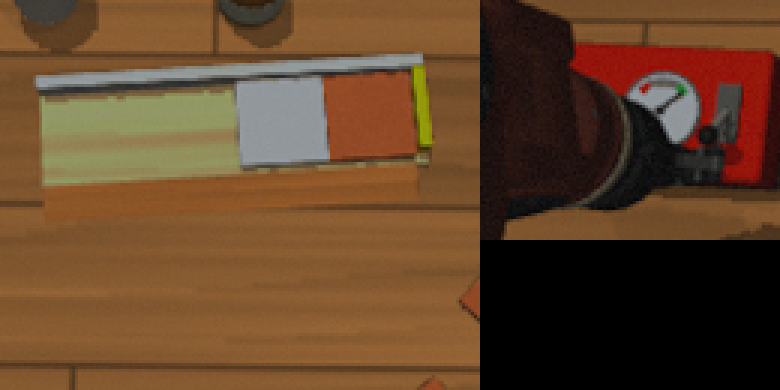

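Row tight and square, dial green, lever off. Flip the lever.

Run:
```python
from h import *
robot.line_to(P(tim(-.062,-.073),.169),vel=.15)
print(robot.line_to(P(tim(.010,-.073),.169),vel=.06,guard=8),R2(-TY)@(robot.observe()['tool_pos'][:2]-TC),ft())
robot.line_to(P(tim(-.04,-.073),.169),vel=.15);robot.line_to(P(tim(-.04,-.073),.27),vel=.2)
robot.move_pose([.38,-.05,.3],[180,0,TY]);robot.pause(.5)
im=robot.grab_frame('top');sc=robot.grab_frame('scene');print(tile(im,'a'),tile(im,'c'),robot.observe()['time'])
for l in(.2,.35,.5):print(l,(w2px('scene',P(tim(.052*np.sin(l),-.075),.064+.052*np.cos(l)))-[290,130])*4)
a=sc[130:210,290:410].repeat(4,0).repeat(4,1);b=im[140:270,75:350]
b=b.repeat(2,0).repeat(2,1);W=550
cv2.imwrite('pics/e.png',np.vstack([cv2.copyMakeBorder(a,0,0,0,W-a.shape[1],0),b]))
```

```text
True [ 0.00491595 -0.07316343] [-3.51 -0.01  5.89  0.02  0.73  0.  ]
[(0.014, (0.662, -0.1321), 4.200000000000003, array([-0.0387,  0.1281])), (0.023, (0.6593, -0.1316), 4.200000000000003, array([-0.0414,  0.1288]))] [(0.014, (0.6685, -0.2174), 4.200000000000003, array([-0.0385,  0.0425])), (0.023, (0.6658, -0.2161), 4.200000000000003, array([-0.0411,  0.044 ]))] 61.75
0.2 [[160.18320503 116.33630469]]
0.35 [[163.61263168 123.56047256]]
0.5 [[166.69393138 131.72289675]]
```

View pics/e.png

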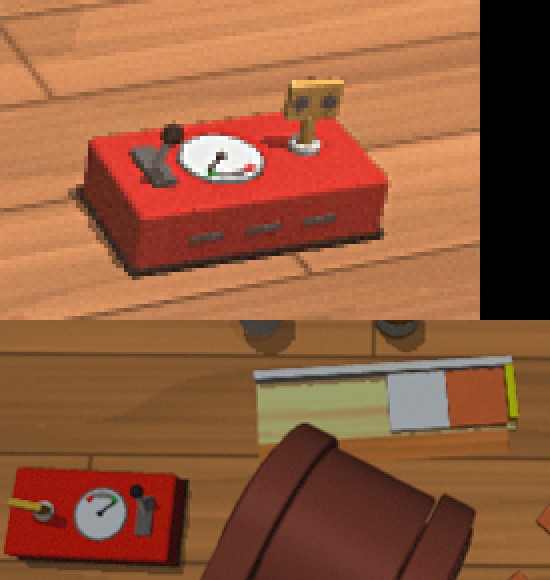

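The lever ball is at (172,133), matching full on after the same small offset as before; the pointer is on green and the row is unchanged. Handing in.

Run:
```python
from h import *
print(robot.job_done(),robot.observe()['time'])
```

```text
the job is handed in; nothing more can be done
the job is handed in; nothing more can be done
```

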